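Tap a gauge block home and bridge it with the clamp bar

TASK

Pick up the yellow screwdriver and use it to push the aluminium gauge block along the channel of the blue jig in several small, gentle taps, drawing the tool off the block between them, until it sits fully home against the stop hidden under the hood; move the block only with the screwdriver, not with the fingers. Then lay the screwdriver down on the bench clear of the jig, and lay the red-handled clamp bar across the block, flat in the notches of both supports. Leave the oil bottle, the cable gland and the dome nut where they stand.

Things in the scene. Friction and masses are not known exactly. Their poses are not given: they have to be found in the camera images.
- jig: Fixed blue jig. Origin on the bench (z = 0) on the channel's centre line; +x along the channel to the hood = push direction (about world -y), y across, z up. Base plate x -110 to +140 mm, y -70 to +70, top z 8. Channel 42 mm wide between steel guide strips (12 mm wide, x -45 to +140, top z 18), open at the -x end. Nothing on it is higher than z 63.
- hood (a point): Centre of the roof of the jig's closed blue hood, z 58 mm; axes as the jig's. The hood covers the channel from jig x +70 to +140 mm, y -33 to +33, roof underside z 53; its mouth faces -x.
- saddle (a point): Midpoint between the jig's two dark bar supports, at notch floor height (z 52 mm, jig x +10, y 0); axes as the jig's. The supports stand at y -52 and +52 from here, 18 mm wide in y, x -28 to +28. Each has an open-topped notch for the bar, 32 mm wide in x (-16 to +16), between ears 11 mm high.
- stop: Stop hidden in the hood, seen by no camera, set at a different depth each time (face 85 to 108 mm along jig x), with a firm rubber face that gives 1 mm per 5 N, at most 8 mm. Origin: middle of the foot of its unpressed face (z 8 mm over the bench); axes as the jig's; the face looks to -x. When the block meets it the push force rises well above the few newtons of sliding.
- gauge_block: Loose aluminium block, four small holes on top, 120 (x) x 40 (y) x 40 mm (z), 0.3 to 0.54 kg. Origin: centre of its underside, axes about the jig's. Lies on the base plate (underside z 8 mm) between the strips, leading end (x +60) 25 to 80 mm short of the stop; its rear end (x -60) is tapped. Stays where left. Home: origin 60 mm before the stop's origin.
- driver: Yellow-handled screwdriver, 199 mm, 80 g, lying on the bench. Origin: middle of its length at its underside, axis 13 mm above it. y along the tool: handle from y +4 to the flat butt end at y +100 mm, 28 wide (x), 25 high; steel shaft, 7 mm thick, to the tip at y -100. Can be gripped from above across x at y +45, to tap with the butt end.
- clamp_bar: Loose steel bar, 150 (y) x 24 (x) x 10 mm (z), 0.25 kg, with a red square grip, 28 x 28 mm, standing in its middle from z 10 to 38 mm. Origin: centre of the bar's underside; alike both ways round. Laid in both notches its underside is 52 mm above the bench, 4 mm above the block's top.
- oil_bottle: White oil bottle with a red nozzle, 44 mm across, 139 mm tall, standing behind the jig; bystander, origin at the centre of its underside.
- gland: Metal cable gland with a blue inside, 56 x 46 x 40 mm, lying behind the jig on the left; bystander, origin at the centre of its underside.
- dome_nut: Grey hexagonal dome nut, 61 x 69 x 38 mm, standing behind the jig on the right; bystander, origin at the centre of its underside.
Not all that is in view belongs to the job. What is shaped like the gauge_block but green or turquoise is not meant.

How it is judged:
By the outcome, as a careful person would: the job done as asked, in the order asked, and still so for the second after the job is handed in, with the robot touching nothing.
It also fails if it takes over 59 s, if anything falls off the work surface, if the arm or the gripper's body presses on something with over 40 N, if the wrist force passes 120 N, or if a joint passes its speed limit or range.

ROBOT

A 6-joint arm with a two-finger parallel gripper is mounted at the origin on the work surface; the furniture and walls round the work are solid. World frame = base frame: x ahead of the robot, y to its left, z up, the work surface at z = 0. Lengths are in mm, angles in rad, forces in N, time in s.
With the tool pointing down it reaches from about 425 to 950 mm from the base axis. Payload 14.7 kg.
Tool frame: the origin (TCP) lies at the very end of the fingers, on their centre line; the grasp point (between the pads) lies 19 mm behind it; z points along the fingers, y is the line along which they close (so a half turn about z gives the same grasp; the last joint's range is limited). The gripper opens to 85 mm and grips with 20 to 120 N. Pads are 22 mm wide; open, the fingers measure 114 mm over their backs; the gripper's body (76 mm by 85 mm) begins 54 mm behind the grasp point. The pads swing forward as they close: fully open they stand 13 mm farther back than shut.
Start: joints at [1.169, 0.48, 1.596, -0, 1.065, -0.047], TCP at [225.788, 609.518, 231.297] pointing down, gripper open.
Joint ranges: [-2.75, 2.75], [-0.82, 2.05], [0.23, 2.67], [-1.56, 4.7], [0.09, 2.69], [-2.92, 2.92]. Speed limits (rad/s): [1.89, 1.89, 2.39, 3.01, 3.01, 3.01].

INTERFACE

Orientations are given as a rotation vector (axis times angle).
In Python, from workcell import r gives the robot as it stands.
- The arm moves only by the tool carry_out, never from a script. Its arguments are lists of equal length, an entry for each row: "dr": the turn, a rotation vector about the world's x, y, z scaled (see below), a list of three; "slide": the shift along the world's x, y, z scaled (see below), a list of three; "hand": the opening, from 0 (shut) to 1 (fully open). In form: {"dr": [[rx, ry, rz], ...], "slide": [[x, y, z], ...], "hand": [hand, ...]}. A call has 1 to 12 rows; each row shifts and turns the commanded pose from where the row before left it; what a row does not reach is not made up. The controller multiplies each number of a shift by 25 mm and each number of a turn by 4 degrees. A row lasts 1/10 s, in which the tool goes at most 50 mm and 8.59 degrees, less where a joint would pass 70% of its speed; a pose out of reach is approached as far as the arm can. A call with a number of a shift or a turn outside -1 to 1 is refused whole. A call with a gripper value outside its range is refused whole. The fingers move at their own pace and stop on an object; "newtons" is the grip in N (left out, the last holds). Time passes only in rows, so rows that do not move let the fingers close. It gives the time, the measured TCP pose, the force, the opening and the grip force at its end, in the units of the state.
- r.get_obs(): the state, without advancing time (a new reading comes with each control period).
- r.capture(name): name is "side" or "top"; returns the picture (420x560x3 uint8, blue, green, red); there is no depth.
- r.get_calibration(name): a dict with "K" (3x3 intrinsics, pixels), "k1" (the pictures are not rectified: a ray, as slopes to the right and down, at radius r is drawn at 1 + k1 r^2 times it, then the intrinsics apply), "R" (3x3) and "t" (3): a world point X has camera coordinates R X + t. Camera axes: x right, y down, z forward; pixel columns grow to the right and rows downward; lengths in mm; the calibration is good to about 2 mm. A picture is of the moment at which its call begins. get_calibration takes no time and is no camera call.
- r.close_job(): hands the job in; it is judged then, once.
The state is a dict: "t": time; "joints": joint angles; "dq": joint speeds; "tau": joint torques, N m; "position": TCP position; "orientation": TCP orientation; "ft_force": force on the tool from outside, world axes, zero at the start; "moment": the same for the moment, N m; "opening": finger opening in mm; "gripper_force": force on a finger pad.
Only numpy, scipy, OpenCV 4.12 (cv2) and the standard library are available. Lean on these libraries where they do the work, as an engineer would, in place of code of your own. Each camera call takes 0.05 s, during which the arm holds its last target. There are 200 camera calls.

## Working session

There is one attempt and no reset: what is moved stays moved. The work goes in short steps, Python scripts to look and compute and a tool call to move; the robot and the scene stay as the last step left them, time stands still between calls to the robot, and variables do not carry over. Pictures are saved under pics/ and viewed, at most 10 in all, crops included, and the job is handed in when it is done.

Besides the shell and the picture viewer there is one more tool, called as name(argument=value, ...), one argument or row to a line, values as JSON. carry_out: Moves the arm, as the interface text tells. Its arguments: {"type":"object","properties":{"dr":{"type":"array"},"slide":{"type":"array"},"hand":{"type":"array"},"newtons":{"type":"number"}},"required":["dr","slide","hand"]}

```bash
mkdir -p pics; ls; python3 - <<'E'
from workcell import r
import cv2
o=r.get_obs();print(o)
for n in("top","side"):
    cv2.imwrite(f"pics/{n}0.png",r.capture(n)); print(n,r.get_calibration(n))
E
```

```text
pics
{'t': 0.0, 'joints': array([ 1.16939691e+00,  4.80846289e-01,  1.59687349e+00, -2.64421982e-06,
        1.06510804e+00, -4.66401079e-02]), 'dq': array([-0.00169704,  0.00048246,  0.00073418,  0.00033534, -0.00044399,
       -0.00121925]), 'tau': array([-5.28752629e-03, -9.50640249e+01, -4.30169070e+01, -6.12375461e-04,
        1.21433922e-02, -3.76365017e-05]), 'position': array([225.62914661, 609.1373892 , 230.66316124]), 'orientation': array([-5.54286905e-01, -3.09203121e+00,  1.89235926e-03]), 'ft_force': array([-0.03081364,  0.28762095, -0.41760453]), 'moment': array([ 0.01245315,  0.01439392, -0.00289692]), 'gripper_force': 0.0, 'opening': 85.05928988016652}
top {'K': array([[530.00318007,   0.        , 281.27347371],
       [  0.        , 530.00318007, 209.8138216 ],
       [  0.        ,   0.        ,   1.        ]]), 'k1': -0.03341605924536913, 'R': array([[-1.84643793e-02, -9.99826212e-01, -2.57137826e-03],
       [-9.91987833e-01,  1.86409745e-02, -1.24950602e-01],
       [ 1.24976820e-01,  2.43640635e-04, -9.92159632e-01]]), 't': array([ -35.64687478,  553.94628809, 1328.09650611])}
side {'K': array([[382.51199978,   0.        , 280.73198511],
       [  0.        , 382.51199978, 211.38238597],
       [  0.        ,   0.        ,   1.        ]]), 'k1': -0.04062190466120009, 'R': array([[-0.99308043, -0.11713956, -0.00834172],
       [-0.06510811,  0.60830133, -0.79103124],
       [ 0.09773533, -0.78501453, -0.61171888]]), 't': array([529.06887006, 112.81858247, 908.35783701])}
```

View pics/top0.png

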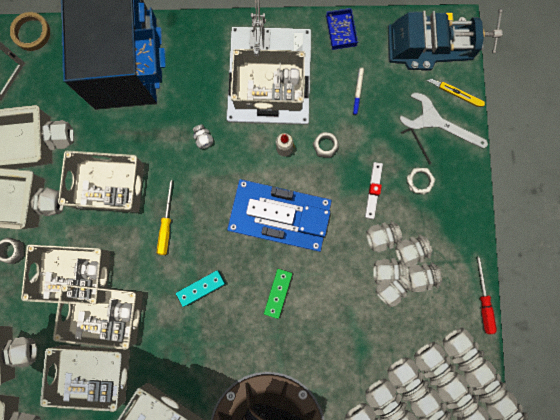

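View pics/side0.png

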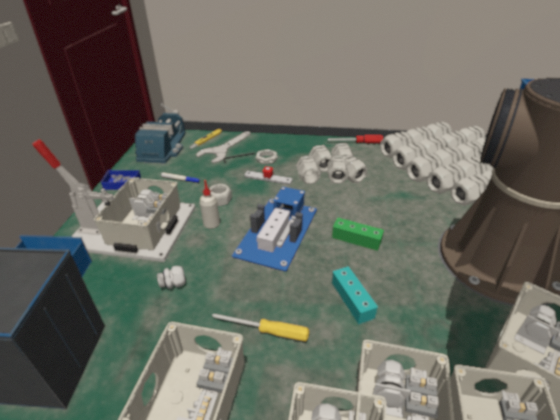

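The top view shows the jig at about (280,215) with its hood to the right, the yellow driver from (170,180) to (162,253), and the clamp bar at (375,190). The side view shows the same objects. I'll enlarge the top view.

```bash
python3 - <<'E'
import cv2,numpy as np
a=cv2.imread("pics/top0.png")
f=lambda x0,y0,x1,y1,s:cv2.resize(a[y0:y1,x0:x1],None,fx=s,fy=s,interpolation=cv2.INTER_CUBIC)
cv2.imwrite("pics/jig.png",f(222,170,342,260,6.5))
c=np.hstack([f(150,170,190,264,6),f(350,155,400,249,6)]);cv2.imwrite("pics/db.png",c);print(c.shape)
E
```

```text
(564, 540, 3)
```

View pics/jig.png

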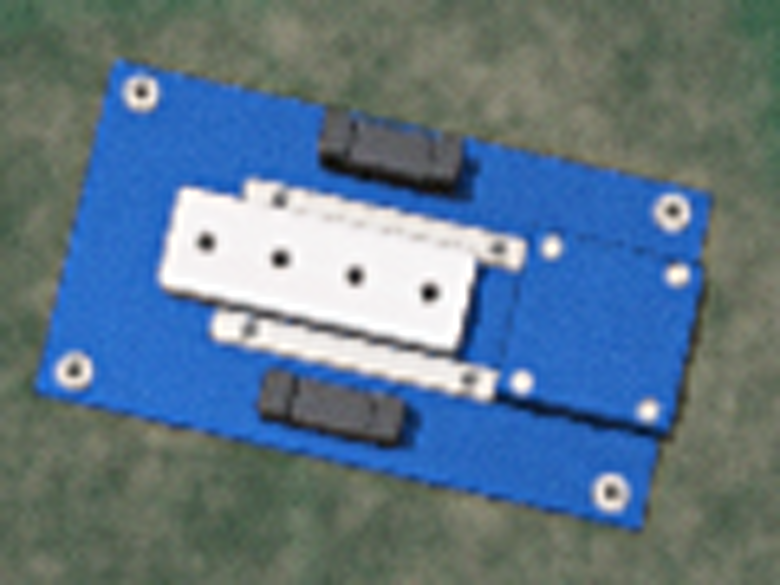

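View pics/db.png

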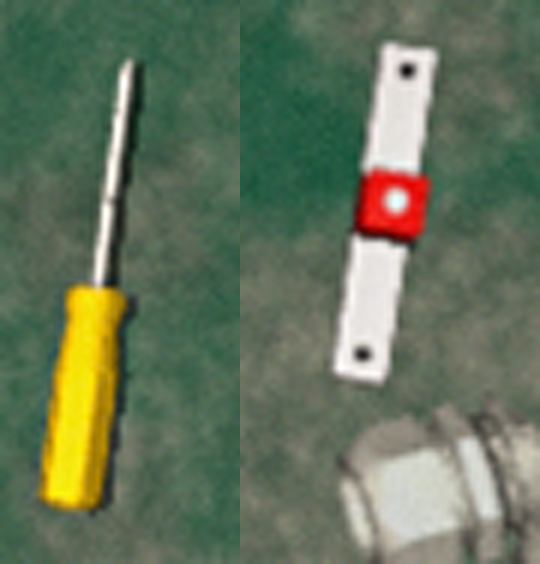

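The crops show:
- Jig corners at (115,60), (713,192), (643,530) and (37,393).
- Block top corners at (178,187), (478,258), (460,355) and (160,288).
- Driver tip at (128,60) and butt at (70,505).
- Bar corners at (382,42), (438,50), (385,382) and (333,374).

```bash
cat > h.py <<'E'
from workcell import r
import cv2,numpy as np
from scipy.optimize import least_squares
def pix(pts,x0,y0,s): return (np.array(pts,float)+.5)/s-.5+[x0,y0]
def toworld(uv,z,cam="top"):
    c=r.get_calibration(cam); n=cv2.undistortPoints(np.array(uv,float).reshape(-1,1,2),c["K"],np.array([c["k1"],0,0,0])).reshape(-1,2)
    d=np.c_[n,np.ones(len(n))]@c["R"]; o=-c["R"].T@c["t"]
    return (o+d*((z-o[2])/d[:,2])[:,None])[:,:2]
def proj(X,cam="top"):
    c=r.get_calibration(cam); return cv2.projectPoints(np.array(X,float).reshape(-1,1,3),cv2.Rodrigues(c["R"])[0],c["t"],c["K"],np.array([c["k1"],0,0,0]))[0].reshape(-1,2)
def fit(L,W): # 2d rigid local->world
    L=np.array(L,float);f=lambda p:(L@np.array([[np.cos(p[2]),np.sin(p[2])],[-np.sin(p[2]),np.cos(p[2])]])+p[:2]-W).ravel()
    g=np.arctan2(*(W[1]-W[0])[::-1])-np.arctan2(*(L[1]-L[0])[::-1])
    s=least_squares(f,[*W.mean(0),g]);return s.x,np.abs(s.fun).max()
E
python3 - <<'E'
from h import *
np.set_printoptions(precision=2,suppress=True)
J,e=fit([(-110,70),(140,70),(140,-70),(-110,-70)],toworld(pix([(115,60),(713,192),(643,530),(37,393)],222,170,6.5),8));print("jig",J,np.degrees(J[2]),e)
B,e=fit([(-60,20),(60,20),(60,-20),(-60,-20)],toworld(pix([(178,187),(478,258),(460,355),(160,288)],222,170,6.5),48));print("blk",B,np.degrees(B[2]),e)
R=lambda a:np.array([[np.cos(a),-np.sin(a)],[np.sin(a),np.cos(a)]])
print("blk in jig",R(J[2]).T@(B[:2]-J[:2]))
print("saddle",J[:2]+R(J[2])@[10,0])
S=toworld(pix([(128,62),(70,505)],150,170,6),13);print("drv",S,S.mean(0),np.linalg.norm(S[1]-S[0]),np.degrees(np.arctan2(*(S[1]-S[0])[::-1])))
C,e=fit([(12,75),(-12,75),(-12,-75),(12,-75)][::-1],toworld(pix(np.array([(333,374),(385,382),(438,50),(382,42)])-[240,0],350,155,6),10));print("bar",C,np.degrees(C[2]),e)
E
```

```text
jig [547.58 -26.46  -1.81] -103.66439871730377 1.1500496095177652
blk [547.95 -18.78  -1.81] -103.82139382941715 1.2921474392500727
blk in jig [-7.55 -1.46]
saddle [545.22 -36.18]
drv [[640.83 243.52]
 [447.   267.22]] [543.91 255.37] 195.274389555958 173.02861025743425
bar [ 605.01 -290.21   -1.76] -100.97206848889277 24.162034098917786
```

carry_out(
  dr=[
    [0,0,0.28],
    [0,0,0.28],
    [0,0,0.28],
    [0,0,0.28],
    [0,0,0.28],
    [0,0,0.28],
    [0,0,0.28],
    [0,0,0.28],
    [0,0,0.28],
    [0,0,0.28],
    [0,0,0.28],
    [0,0,0.28],
  ],
  slide=[
    [0.8,-1,0],
    [0.8,-1,0],
    [0.8,-1,0],
    [0.8,-1,0],
    [0.8,-1,-0.2],
    [0.8,-1,-0.2],
    [0.8,-1,-0.2],
    [0.8,-1,-0.4],
    [0.8,-1,-0.4],
    [0.8,-1,-0.4],
    [0.8,-1,-0.4],
    [0.8,-1,-0.4],
  ],
  hand=[0.7,0.7,0.7,0.7,0.7,0.7,0.7,0.7,0.7,0.7,0.7,0.7],
  newtons=60,
)

```text
t: 1.3
position: [466.3, 308.3, 165.7]
orientation: [-0.187, -3.136, 0.0]
ft_force: [0.6, 0.5, 0.1]
opening: 59.8
gripper_force: 0.0
```

```bash
python3 - <<'E'
from h import *
np.set_printoptions(precision=2,suppress=True)
W=toworld(pix(np.array([(333,374),(385,382),(438,50),(382,42),(407,70),(362,354)])-[240,0],350,155,6),10)
C,e=fit([(-12,-75),(12,-75),(12,75),(-12,75)],W[:4]);print("bar",C,np.degrees(C[2]),e)
d=W[4]-W[5];print(W[4:].mean(0),np.degrees(np.arctan2(*d[::-1])))
print(toworld(pix([(396,201)],350-40,155,6),38), "gland,bottle", toworld([(203,136),(285,145)],20))
H=toworld(pix([(95,288)],150,170,6),13);print("handle front",H)
E
```

```text
bar [ 605.01 -290.21   -1.76] -100.90374272340787 0.5500057945959611
[ 604.88 -290.18] -11.202718996687532
[[ 604.7  -290.28]] gland,bottle [[756.08 157.83]
 [727.36 -58.98]]
handle front [[541.15 257.15]]
```

carry_out(
  dr=[
    [0,0,0],
    [0,0,0],
    [0,0,0],
    [0,0,0],
    [0,0,0],
    [0,0,0],
    [0,0,0],
    [0,0,0],
    [0,0,0],
  ],
  slide=[
    [0.69,-0.96,-0.6],
    [0.69,-0.96,-0.8],
    [0,0,-1],
    [0,0,-1],
    [0,0,-1],
    [0,0,-1],
    [0,0,-0.7],
    [0,0,-0.3],
    [0,0,0],
  ],
  hand=[0.7,0.7,0.7,0.7,0.7,0.7,0.7,0.7,0.7],
)

```text
t: 2.2
position: [499.6, 261.2, 5.4]
orientation: [-0.189, -3.134, 0.001]
ft_force: [1.2, 0.1, -0.2]
opening: 59.9
gripper_force: 0.0
```

```bash
python3 - <<'E'
from h import *
a=r.capture("top");s=r.capture("side")
p=proj([[500,261,10]]).ravel().astype(int);q=proj([[500,261,10]],"side").ravel().astype(int);print(p,q)
f=lambda a,p:cv2.resize(a[max(p[1]-45,0):p[1]+45,p[0]-45:p[0]+45],(395,395),interpolation=cv2.INTER_CUBIC)
cv2.imwrite("pics/g1.png",np.hstack([f(a,p),f(s,q)]));print(r.get_obs()["ft_force"])
E
```

```text
[164 233] [281 329]
[0.60065353 0.56307626 0.55103707]
```

View pics/g1.png

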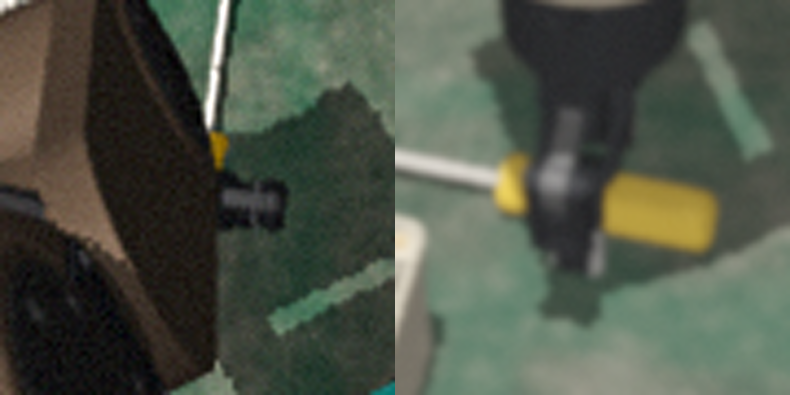

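The fingers straddle the handle: the side crop shows a finger in front of it at (570,200) and the butt at (710,215). Next I lower a little, grip and lift.

carry_out(
  dr=[
    [0,0,0],
    [0,0,0],
    [0,0,0],
    [0,0,0],
    [0,0,0],
    [0,0,0],
    [0,0,0],
    [0,0,0],
  ],
  slide=[
    [0,0,-0.12],
    [0,0,0],
    [0,0,0],
    [0,0,0],
    [0,0,0],
    [0,0,0],
    [0,0,0],
    [0,0,0],
  ],
  hand=[0.4,0,0,0,0,0,0,0],
  newtons=70,
)

```text
t: 3.1
position: [500.6, 261.7, 4.1]
orientation: [0.189, 3.135, 0.001]
ft_force: [-1.6, -0.1, 8.6]
opening: 24.6
gripper_force: 68.4
```

carry_out(
  dr=[
    [0,0,0],
    [0,0,1],
    [0,0,1],
    [0,0,1],
    [0,0,1],
    [0,0,1],
    [0,0,1],
    [0,0,1],
    [0,0,1],
    [0,0,1],
    [0,0,1],
    [0,0,1],
  ],
  slide=[
    [0,0,1],
    [0.155,-0.32,1],
    [0.155,-0.32,1],
    [0.155,-0.32,0],
    [0.155,-0.32,0],
    [0.155,-0.32,0],
    [0.155,-0.32,0],
    [0.155,-0.32,0],
    [0.155,-0.32,0],
    [0.155,-0.32,0],
    [0.155,-0.32,0],
    [0.155,-0.32,0],
  ],
  hand=[0,0,0,0,0,0,0,0,0,0,0,0],
)

```text
t: 4.3
position: [543.1, 173.2, 78.7]
orientation: [-1.004, 2.976, -0.0]
ft_force: [-0.2, 0.4, -1.5]
opening: 24.7
gripper_force: 69.6
```

carry_out(
  dr=[
    [0,0,1],
    [0,0,1],
    [0,0,1],
    [0,0,1],
    [0,0,1],
    [0,0,1],
    [0,0,1],
    [0,0,1],
    [0,0,1],
    [0,0,0.8],
    [0,0,0],
  ],
  slide=[
    [0.155,-0.32,0],
    [0.155,-0.32,0],
    [0.155,-0.32,0],
    [0.155,-0.32,0],
    [0.155,-0.32,0],
    [0.155,-0.32,0],
    [0.155,-0.32,0],
    [0.155,-0.32,0],
    [0.155,-0.32,0],
    [0,0,-0.5],
    [0,0,-0.5],
  ],
  hand=[0,0,0,0,0,0,0,0,0,0,0],
)

```text
t: 5.4
position: [578.2, 101.3, 53.5]
orientation: [-1.941, 2.469, -0.001]
ft_force: [-0.8, 1.1, -1.3]
opening: 24.8
gripper_force: 69.6
```

```bash
python3 - <<'E'
from h import *
o=r.get_obs();print(o["position"],o["orientation"],o["joints"],o["ft_force"])
from scipy.spatial.transform import Rotation as Q
print(Q.from_rotvec(o["orientation"]).as_matrix().round(3))
a=r.capture("top");s=r.capture("side")
f=lambda a,x,y:cv2.resize(a[y:y+130,x:x+120],(390,422),interpolation=cv2.INTER_CUBIC)
cv2.imwrite("pics/t1.png",np.hstack([f(a,180,130),f(s,215,180)]))
E
```

```text
[578.19406747 101.32302888  53.45371501] [-1.94097048e+00  2.46895041e+00 -9.64882997e-04] [ 1.21830525e-01  6.22428818e-01  1.88399269e+00  2.01987201e-05
  6.33964951e-01 -2.78146179e+00] [-0.8283945   1.11812634 -1.2678535 ]
[[-0.236 -0.972  0.001]
 [-0.972  0.236  0.   ]
 [-0.    -0.001 -1.   ]]
```

View pics/t1.png

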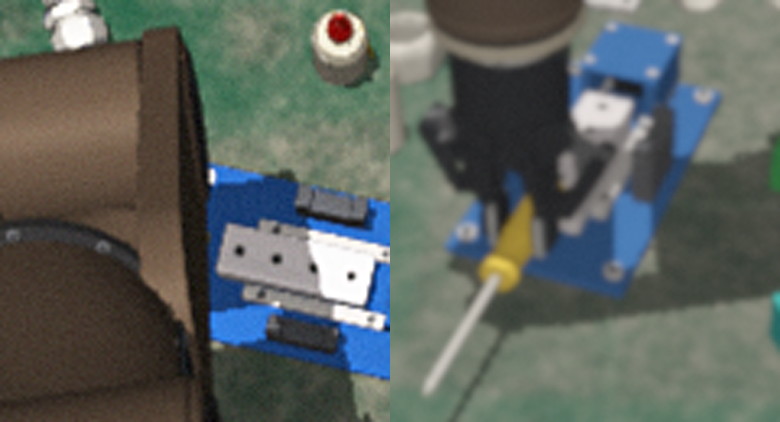

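The driver lies along the channel with its butt behind the block (top crop: block's rear end at (225,255); side crop: driver centred at (500,270)). Next I descend and do the first tap.

carry_out(
  dr=[
    [0,0,0],
    [0,0,0],
    [0,0,0],
    [0,0,0],
    [0,0,0],
    [0,0,0],
    [0,0,0],
    [0,0,0],
    [0,0,0],
  ],
  slide=[
    [0.05,0.2,-0.3],
    [0,0,-0.6],
    [0,0,-0.4],
    [-0.06,-0.24,0],
    [-0.06,-0.24,0],
    [-0.04,-0.16,0],
    [-0.04,-0.16,0],
    [-0.04,-0.16,0],
    [-0.04,-0.16,0],
  ],
  hand=[0,0,0,0,0,0,0,0,0],
)

```text
t: 6.4
position: [572.2, 78.1, 21.1]
orientation: [-1.94, 2.47, -0.001]
ft_force: [0.3, 2.0, -1.1]
opening: 24.6
gripper_force: 69.6
```

carry_out(
  dr=[
    [0,0,0],
    [0,0,0],
    [0,0,0],
  ],
  slide=[
    [0.07,0.29,0],
    [0.07,0.29,0],
    [0,0,0],
  ],
  hand=[0,0,0],
)

```text
t: 6.7
position: [576.0, 94.2, 20.9]
orientation: [-1.942, 2.469, -0.0]
ft_force: [0.3, -0.5, -0.6]
opening: 24.6
gripper_force: 69.6
```

```bash
python3 - <<'E'
from h import *
print(r.get_obs()["ft_force"],r.get_obs()["position"])
a=r.capture("top")
cv2.imwrite("pics/t2.png",cv2.resize(a[170:260,222:342],None,fx=6.5,fy=6.5,interpolation=cv2.INTER_CUBIC))
E
```

```text
[ 0.25898987 -0.51284179 -0.64403407] [575.98382845  94.20663564  20.86283192]
```

View pics/t2.png

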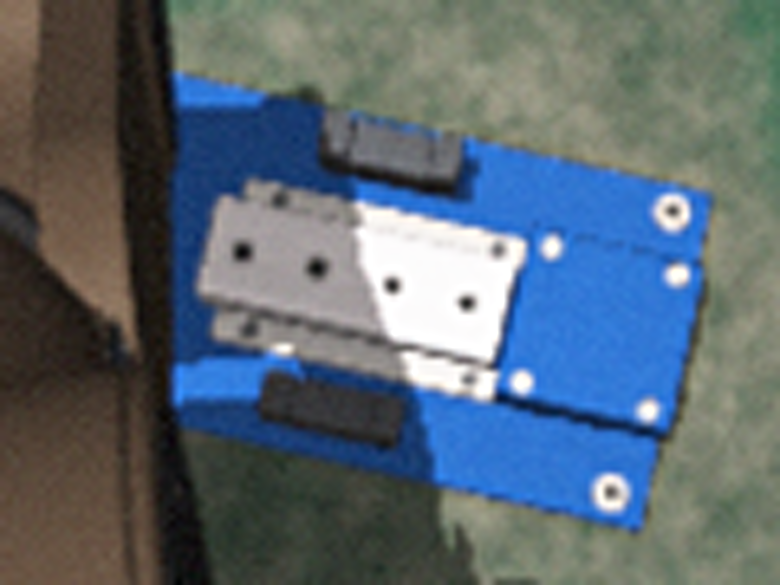

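The block has moved about 14.5 mm (first hole now at (242,251)); its front is at the hood mouth and the driver is clear of it. I'll tap again, reading the force at the end of each tap.

carry_out(
  dr=[
    [0,0,0],
    [0,0,0],
    [0,0,0],
    [0,0,0],
    [0,0,0],
    [0,0,0],
    [0,0,0],
  ],
  slide=[
    [-0.04,-0.17,0],
    [-0.04,-0.17,0],
    [-0.04,-0.17,0],
    [-0.034,-0.136,0],
    [-0.034,-0.136,0],
    [-0.034,-0.136,0],
    [-0.034,-0.136,0],
  ],
  hand=[0,0,0,0,0,0,0],
)

```text
t: 7.45
position: [569.1, 66.4, 20.8]
orientation: [-1.941, 2.47, -0.0]
ft_force: [0.2, 2.1, -0.9]
opening: 24.7
gripper_force: 69.6
```

carry_out(
  dr=[
    [0,0,0],
    [0,0,0],
    [0,0,0],
    [0,0,0],
    [0,0,0],
    [0,0,0],
    [0,0,0],
  ],
  slide=[
    [0.05,0.2,0],
    [0.05,0.2,0],
    [0,0,0],
    [-0.05,-0.2,0],
    [-0.05,-0.2,0],
    [-0.03,-0.12,0],
    [-0.03,-0.12,0],
  ],
  hand=[0,0,0,0,0,0,0],
)

```text
t: 8.15
position: [567.6, 60.2, 20.8]
orientation: [-1.94, 2.471, -0.0]
ft_force: [0.1, 0.9, -0.4]
opening: 25.0
gripper_force: 69.5
```

carry_out(
  dr=[
    [0,0,0],
    [0,0,0],
    [0,0,0],
    [0,0,0],
    [0,0,0],
    [0,0,0],
    [0,0,0],
    [0,0,0],
  ],
  slide=[
    [0.05,0.2,0],
    [0.05,0.2,0],
    [0,0,0],
    [-0.05,-0.2,0],
    [-0.05,-0.2,0],
    [-0.02,-0.08,0],
    [-0.02,-0.08,0],
    [-0.02,-0.08,0],
  ],
  hand=[0,0,0,0,0,0,0,0],
)

```text
t: 8.95
position: [566.2, 54.4, 20.8]
orientation: [-1.94, 2.47, -0.0]
ft_force: [0.7, 1.4, -1.2]
opening: 24.7
gripper_force: 69.6
```

carry_out(
  dr=[
    [0,0,0],
    [0,0,0],
    [0,0,0],
    [0,0,0],
    [0,0,0],
    [0,0,0],
    [0,0,0],
    [0,0,0],
  ],
  slide=[
    [0.05,0.2,0],
    [0.05,0.2,0],
    [0,0,0],
    [-0.05,-0.2,0],
    [-0.05,-0.2,0],
    [-0.02,-0.08,0],
    [-0.02,-0.08,0],
    [-0.02,-0.08,0],
  ],
  hand=[0,0,0,0,0,0,0,0],
)

```text
t: 9.75
position: [564.6, 48.4, 20.8]
orientation: [-1.94, 2.471, 0.0]
ft_force: [-0.3, 2.5, -1.1]
opening: 24.8
gripper_force: 69.6
```

carry_out(
  dr=[
    [0,0,0],
    [0,0,0],
    [0,0,0],
    [0,0,0],
    [0,0,0],
    [0,0,0],
    [0,0,0],
    [0,0,0],
  ],
  slide=[
    [0.05,0.2,0],
    [0.05,0.2,0],
    [0,0,0],
    [-0.05,-0.2,0],
    [-0.05,-0.2,0],
    [-0.02,-0.08,0],
    [-0.02,-0.08,0],
    [-0.015,-0.06,0],
  ],
  hand=[0,0,0,0,0,0,0,0],
)

```text
t: 10.55
position: [563.2, 42.9, 20.8]
orientation: [-1.94, 2.471, -0.0]
ft_force: [1.0, 2.6, 0.2]
opening: 24.9
gripper_force: 69.6
```

carry_out(
  dr=[
    [0,0,0],
    [0,0,0],
    [0,0,0],
    [0,0,0],
    [0,0,0],
    [0,0,0],
    [0,0,0],
  ],
  slide=[
    [0.05,0.2,0],
    [0.05,0.2,0],
    [0,0,0],
    [-0.05,-0.2,0],
    [-0.05,-0.2,0],
    [-0.02,-0.08,0],
    [-0.02,-0.08,0],
  ],
  hand=[0,0,0,0,0,0,0],
)

```text
t: 11.25
position: [562.2, 38.8, 20.8]
orientation: [-1.94, 2.471, -0.0]
ft_force: [1.3, 4.9, -1.5]
opening: 24.6
gripper_force: 69.6
```

carry_out(
  dr=[
    [0,0,0],
    [0,0,0],
    [0,0,0],
    [0,0,0],
    [0,0,0],
    [0,0,0],
    [0,0,0],
  ],
  slide=[
    [0.05,0.2,0],
    [0.05,0.2,0],
    [0,0,0],
    [-0.05,-0.2,0],
    [-0.05,-0.2,0],
    [-0.014,-0.056,0],
    [-0.014,-0.056,0],
  ],
  hand=[0,0,0,0,0,0,0],
)

```text
t: 11.95
position: [561.8, 36.5, 20.9]
orientation: [-1.939, 2.471, 0.0]
ft_force: [2.1, 14.0, -1.0]
opening: 24.6
gripper_force: 69.6
```

The push force rose to 14 N, so the block is on the stop. I'll draw off slowly, then take the driver back to its old spot.

carry_out(
  dr=[
    [0,0,0],
    [0,0,0],
    [0,0,0],
    [0,0,0],
    [0,0,0],
    [0,0,0],
    [0,0,0],
    [0,0,0],
    [0,0,0],
    [0,0,-1],
    [0,0,-1],
    [0,0,-1],
  ],
  slide=[
    [0.01,0.04,0],
    [0.01,0.04,0],
    [0.01,0.04,0],
    [0,0,0],
    [0.1,0.4,0],
    [0.1,0.4,0],
    [0.1,0.4,0],
    [0,0,1],
    [0,0,1],
    [-0.13,0.37,0],
    [-0.13,0.37,0],
    [-0.13,0.37,0],
  ],
  hand=[0,0,0,0,0,0,0,0,0,0,0,0],
)

```text
t: 13.15
position: [560.2, 98.3, 71.1]
orientation: [-1.668, 2.661, -0.0]
ft_force: [-0.0, -0.2, -0.6]
opening: 24.4
gripper_force: 69.6
```

carry_out(
  dr=[
    [0,0,-1],
    [0,0,-1],
    [0,0,-1],
    [0,0,-1],
    [0,0,-1],
    [0,0,-1],
    [0,0,-1],
    [0,0,-1],
    [0,0,-1],
    [0,0,-1],
    [0,0,-1],
    [0,0,-1],
  ],
  slide=[
    [-0.13,0.37,0],
    [-0.13,0.37,0],
    [-0.13,0.37,0],
    [-0.13,0.37,0],
    [-0.13,0.37,0],
    [-0.13,0.37,0],
    [-0.13,0.37,0],
    [-0.13,0.37,0],
    [-0.13,0.37,0],
    [-0.13,0.37,0],
    [-0.13,0.37,0],
    [-0.13,0.37,0],
  ],
  hand=[0,0,0,0,0,0,0,0,0,0,0,0],
)

```text
t: 14.35
position: [520.8, 209.4, 70.8]
orientation: [-0.442, 3.11, 0.0]
ft_force: [0.9, -0.8, -2.0]
opening: 24.9
gripper_force: 69.6
```

carry_out(
  dr=[
    [0,0,-1],
    [0,0,-1],
    [0,0,-1],
    [0,0,-1],
    [0,0,-1],
    [0,0,-0.8],
    [0,0,0],
    [0,0,0],
    [0,0,0],
    [0,0,0],
  ],
  slide=[
    [-0.13,0.37,0],
    [-0.13,0.37,0],
    [-0.13,0.37,0],
    [-0.13,0.37,0],
    [-0.13,0.37,0],
    [-0.13,0.37,0],
    [0,0,-0.9],
    [0,0,-0.8],
    [0,0,-0.6],
    [0,0,0],
  ],
  hand=[0,0,0,0,0,0,0,0,0,0],
)

```text
t: 15.35
position: [500.3, 263.6, 11.5]
orientation: [-0.188, -3.133, 0.002]
ft_force: [0.1, 0.7, -0.6]
opening: 24.3
gripper_force: 69.6
```

Next I lower the last 7 mm and check for contact before releasing.

carry_out(
  dr=[
    [0,0,0],
    [0,0,0],
    [0,0,0],
  ],
  slide=[
    [0,0,-0.16],
    [0,0,-0.1],
    [0,0,0],
  ],
  hand=[0,0,0],
)

```text
t: 15.65
position: [501.8, 263.7, 7.1]
orientation: [0.189, 3.135, 0.0]
ft_force: [0.3, 0.4, -0.3]
opening: 24.7
gripper_force: 69.6
```

carry_out(
  dr=[
    [0,0,0],
    [0,0,0],
    [0,0,0],
  ],
  slide=[
    [0,0,-0.06],
    [0,0,-0.05],
    [0,0,0],
  ],
  hand=[0,0,0],
)

```text
t: 15.95
position: [501.8, 263.7, 4.2]
orientation: [0.189, 3.136, 0.0]
ft_force: [0.7, -0.3, -1.1]
opening: 24.9
gripper_force: 69.6
```

carry_out(
  dr=[
    [0,0,0],
    [0,0,0],
    [0,0,0],
    [0,0,0],
    [0,0,0],
    [0,0,0],
    [0,0,0],
    [0,0,0],
    [0,0,0],
  ],
  slide=[
    [0,0,0],
    [0,0,0],
    [0,0,0],
    [0,0,0.4],
    [0,0,0.8],
    [0,0,1],
    [0,0,1],
    [0,0,1],
    [0,0,1],
  ],
  hand=[0.3,0.5,0.7,0.7,0.7,0.7,0.7,0.7,0.7],
)

```text
t: 16.85
position: [501.4, 263.6, 135.9]
orientation: [0.189, 3.136, 0.0]
ft_force: [-0.0, -0.7, 1.1]
opening: 59.7
gripper_force: 0.0
```

carry_out(
  dr=[
    [0,0,0],
    [0,0,-0.1],
    [0,0,-0.1],
    [0,0,-0.1],
    [0,0,-0.1],
    [0,0,-0.1],
    [0,0,-0.1],
    [0,0,-0.1],
    [0,0,-0.1],
    [0,0,-0.1],
    [0,0,-0.1],
    [0,0,0],
  ],
  slide=[
    [0.1,-0.5,0],
    [0.18,-1,0],
    [0.18,-1,0],
    [0.18,-1,0],
    [0.18,-1,0],
    [0.18,-1,0],
    [0.18,-1,0],
    [0.18,-1,0],
    [0.18,-1,0],
    [0.18,-1,0],
    [0.18,-1,0],
    [0.18,-1,0],
  ],
  hand=[0.7,0.7,0.7,0.7,0.7,0.7,0.7,0.7,0.7,0.7,0.7,0.7],
)

```text
t: 18.05
position: [553.2, -25.3, 134.1]
orientation: [-0.299, -3.127, 0.0]
ft_force: [-0.4, 0.1, -0.5]
opening: 59.6
gripper_force: 0.0
```

carry_out(
  dr=[
    [0,0,0],
    [0,0,0],
    [0,0,0],
    [0,0,0],
    [0,0,0],
    [0,0,0],
    [0,0,0],
    [0,0,0],
    [0,0,0],
    [0,0,0],
    [0,0,0],
    [0,0,0],
  ],
  slide=[
    [0.18,-1,0],
    [0.18,-1,0],
    [0.18,-1,0],
    [0.18,-1,0],
    [0.18,-1,0],
    [0.18,-1,0],
    [0.18,-1,0],
    [0.18,-1,0],
    [0.18,-1,0],
    [0.18,-1,0],
    [0.18,-0.6,0],
    [0,0,0],
  ],
  hand=[0.7,0.7,0.7,0.7,0.7,0.7,0.7,0.7,0.7,0.7,0.7,0.7],
)

```text
t: 19.25
position: [603.2, -290.7, 133.9]
orientation: [0.301, 3.127, -0.001]
ft_force: [-0.2, 0.7, 0.4]
opening: 59.9
gripper_force: 0.0
```

```bash
python3 - <<'E'
from h import *
from scipy.spatial.transform import Rotation as Q
o=r.get_obs();print(o["position"],o["ft_force"]);y=Q.from_rotvec(o["orientation"]).as_matrix()[:,1];print(np.degrees(np.arctan2(y[1],y[0])))
a=r.capture("top")
c=np.hstack([cv2.resize(a[170:264,222:342],None,fx=5,fy=5,interpolation=cv2.INTER_CUBIC),cv2.resize(a[170:264,150:185],None,fx=5,fy=5,interpolation=cv2.INTER_CUBIC)])
cv2.imwrite("pics/t3.png",c);print(c.shape)
E
```

```text
[ 603.18669978 -290.7405659   133.90076869] [-0.16085842  0.71478652  0.39108975]
79.01286012157396
(470, 775, 3)
```

View pics/t3.png

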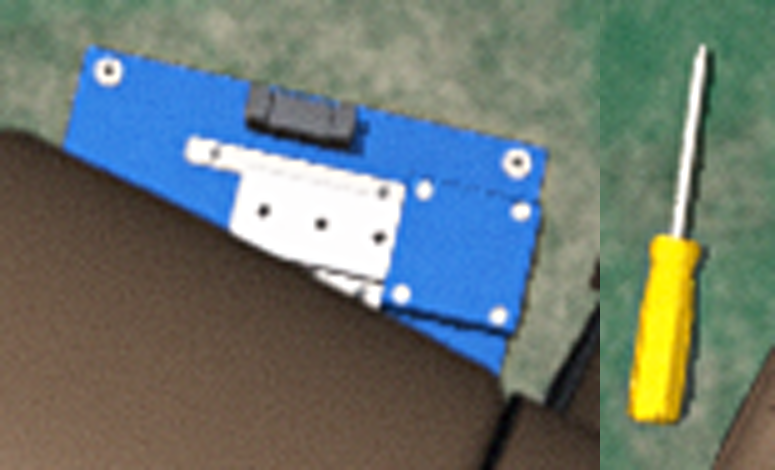

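The block is 55 mm along the channel from its start (first hole at (263,210)), and the driver rests flat on the bench at (660,330). Next is the bar.

carry_out(
  dr=[
    [0,0,0],
    [0,0,0],
    [0,0,0],
    [0,0,0],
    [0,0,0],
    [0,0,0],
    [0,0,0],
    [0,0,0],
    [0,0,0],
    [0,0,0],
    [0,0,0],
    [0,0,0],
  ],
  slide=[
    [0.07,0.02,-0.8],
    [0,0,-1],
    [0,0,-1],
    [0,0,-1],
    [0,0,-0.8],
    [0,0,-0.4],
    [0,0,0],
    [0,0,0],
    [0,0,0],
    [0,0,0],
    [0,0,0],
    [0,0,0],
  ],
  hand=[0.7,0.7,0.7,0.7,0.7,0.7,0.7,0.4,0,0,0,0],
  newtons=50,
)

```text
t: 20.5
position: [605.6, -288.7, 10.5]
orientation: [0.298, 3.126, -0.001]
ft_force: [-0.6, 1.6, 7.7]
opening: 27.3
gripper_force: 50.5
```

carry_out(
  dr=[
    [0,0,0],
    [0,0,0],
    [0,0,0],
    [0,0,0],
    [0,0,0],
    [0,0,0],
  ],
  slide=[
    [0,0,0.4],
    [0,0,0.8],
    [0,0,1],
    [0,0,1],
    [0,0,0.8],
    [0,0,0],
  ],
  hand=[0,0,0,0,0,0],
)

```text
t: 21.1
position: [606.4, -289.3, 112.8]
orientation: [0.298, 3.123, -0.003]
ft_force: [1.8, -0.2, -3.0]
opening: 27.3
gripper_force: 49.7
```

carry_out(
  dr=[
    [0,0,-0.06],
    [0,0,-0.06],
    [0,0,-0.06],
    [0,0,-0.06],
    [0,0,-0.06],
    [0,0,-0.06],
    [0,0,-0.06],
    [0,0,-0.06],
    [0,0,-0.06],
    [0,0,-0.06],
    [0,0,-0.06],
    [0,0,0],
  ],
  slide=[
    [-0.22,0.92,0],
    [-0.22,0.92,0],
    [-0.22,0.92,0],
    [-0.22,0.92,0],
    [-0.22,0.92,0],
    [-0.22,0.92,0],
    [-0.22,0.92,0],
    [-0.22,0.92,0],
    [-0.22,0.92,0],
    [-0.22,0.92,0],
    [-0.22,0.9,0],
    [0,0,0],
  ],
  hand=[0,0,0,0,0,0,0,0,0,0,0,0],
)

```text
t: 22.3
position: [542.8, -33.6, 108.5]
orientation: [-0.367, -3.118, -0.0]
ft_force: [0.4, -0.5, -3.1]
opening: 27.3
gripper_force: 50.0
```

```bash
python3 - <<'E'
from h import *
from scipy.spatial.transform import Rotation as Q
o=r.get_obs();print(o["position"],o["ft_force"]);y=Q.from_rotvec(o["orientation"]).as_matrix()[:,1];print(np.degrees(np.arctan2(y[1],y[0])))
s=r.capture("side");a=r.capture("top")
c=np.hstack([cv2.resize(s[165:265,225:330],(420,400),interpolation=cv2.INTER_CUBIC),cv2.resize(a[155:255,230:320],(360,400),interpolation=cv2.INTER_CUBIC)])
cv2.imwrite("pics/t4.png",c)
E
```

```text
[542.78113539 -33.63620485 108.49483012] [ 0.35895766 -0.46312316 -3.077813  ]
76.56914260219799
```

View pics/t4.png

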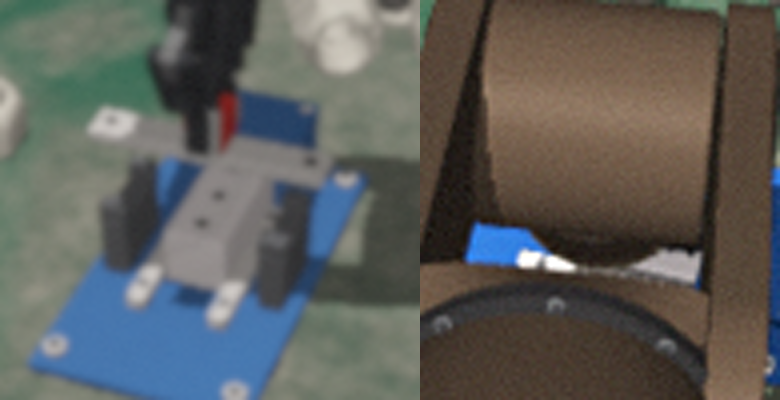

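The bar is level over both supports (ends at (115,125) and (325,165) in the side crop). I correct by a few mm and lower.

carry_out(
  dr=[
    [0,0,0],
    [0,0,0],
    [0,0,0],
    [0,0,0],
    [0,0,0],
    [0,0,0],
    [0,0,0],
  ],
  slide=[
    [0.12,-0.1,0],
    [0,0,0],
    [0,0,-0.4],
    [0,0,-0.5],
    [0,0,-0.4],
    [0,0,-0.3],
    [0,0,0],
  ],
  hand=[0,0,0,0,0,0,0],
)

```text
t: 23.1
position: [546.4, -38.3, 67.5]
orientation: [-0.37, -3.117, -0.0]
ft_force: [-0.4, 0.0, -2.3]
opening: 27.2
gripper_force: 49.9
```

carry_out(
  dr=[
    [0,0,0],
    [0,0,0],
  ],
  slide=[
    [0,0.04,-0.06],
    [0,0,0],
  ],
  hand=[0,0],
)

```text
t: 23.3
position: [547.4, -37.3, 67.6]
orientation: [0.37, 3.12, -0.0]
ft_force: [-0.0, -0.3, -2.2]
opening: 27.4
gripper_force: 49.9
```

carry_out(
  dr=[
    [0,0,0],
    [0,0,0],
    [0,0,0],
  ],
  slide=[
    [0,0,-0.1],
    [0,0,-0.1],
    [0,0,0],
  ],
  hand=[0,0,0],
)

```text
t: 23.6
position: [547.5, -37.4, 62.6]
orientation: [0.37, 3.119, -0.0]
ft_force: [0.1, -0.3, -3.0]
opening: 27.4
gripper_force: 50.0
```

carry_out(
  dr=[
    [0,0,0],
    [0,0,0],
    [0,0,0],
  ],
  slide=[
    [0,0,-0.04],
    [0,0,-0.04],
    [0,0,0],
  ],
  hand=[0,0,0],
)

```text
t: 23.9
position: [547.5, -37.4, 62.4]
orientation: [0.37, 3.119, -0.0]
ft_force: [-9.9, 2.1, 38.0]
opening: 27.0
gripper_force: 55.2
```

Firm contact at the expected height, so the bar is seated. I ease off a little, release and lift.

carry_out(
  dr=[
    [0,0,0],
    [0,0,0],
    [0,0,0],
    [0,0,0],
    [0,0,0],
    [0,0,0],
    [0,0,0],
    [0,0,0],
    [0,0,0],
    [0,0,0],
    [0,0,0],
  ],
  slide=[
    [0,0,0.06],
    [0,0,0],
    [0,0,0],
    [0,0,0],
    [0,0,0.3],
    [0,0,0.8],
    [0,0,1],
    [0,0,1],
    [0,0,1],
    [0,0,1],
    [0,0,1],
  ],
  hand=[0,0.35,0.5,0.6,0.6,0.6,0.6,0.6,0.6,0.6,0.6],
)

```text
t: 25.0
position: [547.1, -37.4, 216.0]
orientation: [0.37, 3.12, -0.0]
ft_force: [-0.7, 0.3, 0.2]
opening: 51.4
gripper_force: 0.0
```

carry_out(
  dr=[
    [0,0,0],
    [0,0,0],
    [0,0,0],
    [0,0,0],
    [0,0,0],
    [0,0,0],
    [0,0,0],
    [0,0,0],
    [0,0,0],
    [0,0,0],
  ],
  slide=[
    [0,1,0],
    [0,1,0],
    [0,1,0],
    [0,1,0],
    [0,1,0],
    [0,1,0],
    [0,1,0],
    [0,1,0],
    [0,1,0],
    [0,0,0],
  ],
  hand=[0.6,0.6,0.6,0.6,0.6,0.6,0.6,0.6,0.6,0.6],
)

```text
t: 26.0
position: [547.2, 190.1, 214.9]
orientation: [0.367, 3.12, 0.001]
ft_force: [0.7, 0.1, 0.3]
opening: 51.4
gripper_force: 0.0
```

```bash
python3 - <<'E'
from h import *
s=r.capture("side");a=r.capture("top")
c=np.hstack([cv2.resize(s[165:265,225:330],(420,400),interpolation=cv2.INTER_CUBIC),cv2.resize(a[170:260,232:322],(400,400),interpolation=cv2.INTER_CUBIC)])
cv2.imwrite("pics/t5.png",c[:,:800])
E
```

```text
(no output)
```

View pics/t5.png

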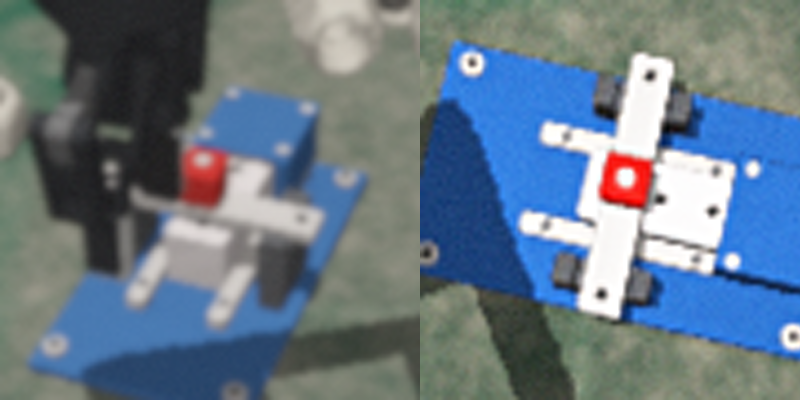

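The bar lies across the block in both notches (grip at (627,178), ends over the supports), and the block has not moved since the last look.

```bash
python3 -c "
from workcell import r
print(r.close_job())"
```

```text
the job is handed in; nothing more can be done
None
```

The block was tapped onto the hidden stop (push force rose to 14 N), the screwdriver is back on the bench clear of the jig, the clamp bar lies in both notches, and the job was handed in at about 26 s with no verdict returned.

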